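Hold a glaze test tile in the tile reader

TASK

Lift the glaze test tile up and off its hook, then pass its glazed lower end down through the narrow slot on top of the tile reader and hold it there for the reading: upright, the tile's lower edge about halfway up the reader's front window. Finish while still gripping the tile, hanging freely in the gripper and not wedged. The tile is brittle: do not drop it, let it touch the chamber floor or ram it against the reader, and leave the pots, bottle and beaker where they stand.

Things in the scene. Friction and masses are not known exactly. Their poses are not given: they have to be found in the camera images.
- test_tile: flat clay test tile, bare above, white glaze below: 10 mm thick (x), 44 wide (y), 120 tall (z, up), 0.1 kg. Origin: middle of lower edge. A 20 mm square hanging hole runs through the thickness, 90 to 110 mm above the lower edge. It hangs upright, lower edge 40 mm above the table, its y along the stand's y within a few degrees. Can be gripped from above by its side edges, across the 44 mm, beside the hole
- hook_stand: hook stand fixed to the table: wooden base 120 x 100 x 12 mm (x, y, z), origin under its middle; steel post 14 x 16 mm at x = +45 mm, 150 mm tall. From its top a flat strap hook, 12 mm wide and 4 thick, runs in the stand's -x direction to an upturned tip at x = -38 mm. Nothing stands above the tip (156 mm)
- hook (a point): where the tile hangs (give or take 5 mm along the strap), on the strap's top face, 150 mm above the table, at stand x = -12, y = 0 mm; axes as the stand's. The tip, 26 mm from here in -x, rises 6 mm above the strap: raise the tile more than 6 and less than 16 mm (11 is right), then draw it in the stand's -x direction until past the tip
- tile_reader: tile reader fixed to the table: grey hollow housing 130 x 110 mm (x, y) with an aluminium guard plate on top; origin under its middle, front towards its -x. Chamber floor 12 mm above the table. The front window is 60 mm wide and reaches from 36 to 76 mm above the table (middle 56 mm)
- slot (a point): centre of the slot at the guard plate's top face, 106 mm above the table; axes as the reader's. Slot 12 mm along x, 46 along y, straight through the 8 mm plate; 45 degree lead-in lips rise 7 mm above the plate and widen the mouth by 7 mm on every side. Either broad face of the tile may look to the window. With the tile's lower edge at window middle it is 50 mm below this point
- clay_pot: bystander: cream clay pot, 66 mm across, 56 mm tall, origin under its middle
- glaze_bottle: bystander: blue screw-cap glaze bottle, 47 mm across, 100 mm tall, origin under its middle
- beaker: bystander: clear beaker, 78 mm across, 115 mm tall, origin under its middle
- small_bowl: bystander: cream clay bowl, 74 mm across, 41 mm tall, origin under its middle
Not all that is in view belongs to the job. Leave any turquoise look-alike of the hook_stand alone. There is more than one size of the test_tile; the job needs the smaller.

How it is judged:
By the outcome, as a careful person would: the job done as asked, in the order asked, and still so for the second after the job is handed in, while the arm keeps its last pose, push and grip.
It also fails if it takes over 53 s, if anything falls off the work surface, if the arm or the gripper's body presses on something with over 40 N, if the wrist force passes 120 N, or if a joint passes its speed limit or range.

ROBOT

A 6-joint arm with a two-finger parallel gripper is mounted at the origin on a cart in front of the work surface, level with it; the furniture and walls round the work are solid. World frame = base frame: x ahead of the robot, y to its left, z up, the work surface at z = 0. Lengths are in m, angles in rad, forces in N, time in s.
With the tool pointing down it reaches from about 0.375 to 0.9 m from the base axis. Payload 3.1 kg.
Tool frame: the origin (TCP) lies between the finger pads; the fingertips stand 25 mm ahead of it and the grasp point (between the pads) lies 6 mm ahead of it; x points along the fingers, y is the direction in which the jaws open and shut, and the axes are right-handed (so a half turn about x gives the same grasp; the last joint's range is limited). The gripper opens to 85 mm and grips with 20 to 120 N. Pads are 22 mm wide; open, the fingers measure 114 mm over their backs; the gripper's body (76 mm by 85 mm) begins 54 mm behind the grasp point. The pads swing forward as they close: fully open they stand 13 mm farther back than shut.
Start: joints at [1.032, 0.527, 1.433, -0, 1.181, -0.178], TCP at [0.221, 0.585, 0.256] pointing down, gripper open.
Joint ranges: [-3.08, 3.08], [-0.75, 2.2], [0.22, 2.44], [-1.43, 4.57], [0, 2.65], [-2.85, 2.85]. Speed limits (rad/s): [2.79, 2.79, 3.14, 3.14, 3.14, 3.14].

INTERFACE

Orientations are given as a unit quaternion [x, y, z, w].
In Python, from station import manip, viewer, workorder gives the robot as it stands.
- The arm moves only by the shell command python3 -m crank 'ROWS' [FORCE]. ROWS is JSON, one flat list of numbers, 5 for each row, row after row: the opening, from 0 (shut) to 1 (fully open), then the shift along the world's x, y, z in mm, then the turn about the world's z in rad. A call has 1 to 10 rows; each row is the pose to reach, as a shift and turn from the pose commanded when the call began; what a row does not reach only later rows make up. A row lasts 1/8 s, in which the tool goes at most 62.5 mm and 10.7 degrees, less where a joint would pass 70% of its speed; a pose out of reach is approached as far as the arm can. A call with a gripper value outside its range is refused whole. The fingers move at their own pace and stop on an object; FORCE is the grip in N (left out, the last holds). Time passes only in rows, so rows that repeat a pose let the fingers close. It gives the time, the measured TCP pose, the force and the opening at its end, in the units of the state.
- manip.sense(): the state, without advancing time (a new reading comes with each control period).
- viewer.snapshot(name): name is "scene" or "side" or "wrist"; returns a dict with "img" (400x640x3 uint8, red, green, blue), "range_z" (400x640 float32, m along the optical axis (not along the pixel's ray), 0 where there is no reading), "fx", "fy", "cx", "cy" (pixels), "origin" and "attitude" of the camera in the world. Camera axes: x right, y down, z forward; pixel columns grow to the right and rows downward; lengths in m; the calibration is good to about 2 mm. A picture is of the moment at which its call begins.
- workorder.sign_off(): hands the job in, once; it reports no verdict.
The state is a dict: "t": time; "q": joint angles; "qd": joint speeds; "tau": joint torques, N m; "tcp_pos": TCP position; "tool_rot": TCP orientation; "force": force on the tool from outside, world axes, zero at the start; "ft_torque": the same for the moment, N m; "finger_gap": opening from 0.0 (shut) to 1.0 (fully open).
Only numpy, scipy, OpenCV 4.12 (cv2) and the standard library are available. Lean on these libraries where they do the work, as an engineer would, in place of code of your own. Each camera call takes 0.05 s, during which the arm holds its last target.

## Working session

There is one attempt and no reset: what is moved stays moved. The work goes in short steps, Python scripts to look and compute and a shell command to move; the robot and the scene stay as the last step left them, time stands still between calls to the robot, and variables do not carry over. Pictures are saved under pics/ and viewed, and the job is handed in when it is done.

```bash
mkdir -p pics; ls
cat > h.py <<'E'
import numpy as np, cv2, pickle
from station import manip, viewer, workorder
from scipy.spatial.transform import Rotation as R
def snap(n,tag):
    s=viewer.snapshot(n); cv2.imwrite(f'pics/{tag}.png',s['img'][:,:,::-1]); pickle.dump(s,open(f'pics/{tag}.pkl','wb')); return s
def cam(s):
    a=np.array(s['attitude'],float); Rm=a if a.shape==(3,3) else R.from_quat(a).as_matrix()
    return Rm,np.array(s['origin'],float)
def cloud(s):
    Rm,o=cam(s); z=s['range_z'].astype(float); v,u=np.mgrid[:z.shape[0],:z.shape[1]]
    P=np.stack([(u-s['cx'])/s['fx']*z,(v-s['cy'])/s['fy']*z,z],-1)@Rm.T+o
    P[z<=0]=np.nan; return P
def ray(s,u,v,h):
    Rm,o=cam(s); d=Rm@np.array([(u-s['cx'])/s['fx'],(v-s['cy'])/s['fy'],1]); return o+d*(h-o[2])/d[2]
def proj(s,p):
    Rm,o=cam(s); c=Rm.T@(np.array(p)-o); return s['fx']*c[0]/c[2]+s['cx'],s['fy']*c[1]/c[2]+s['cy']
def load(t): return pickle.load(open(f'pics/{t}.pkl','rb'))
E
python3 - <<'E'
from h import *
for n in ['scene','side','wrist']:
    s=snap(n,n+'0'); print(n,s['origin'],s['attitude'],s['fx'],s['cx'],s['cy'])
st=manip.sense(); print(st)
E
```

```text
pics
scene [0.32865488 1.25624353 0.86493065] [-0.04746511  0.85676226 -0.51236876  0.03440566] 470.1653534202246 318.4465986108165 204.2155882561047
side [-0.24633525 -0.83734623  1.0858874 ] [ 0.84421416 -0.36208624  0.15048873 -0.36544377] 469.1978077455715 320.9801534130536 202.34291580888998
wrist [0.1416605 0.6139384 0.3731759] [0.81141578 0.56076257 0.09269177 0.13622783] 295.37220056150215 317.0264869269385 205.7074244152209
{'t': 0.15, 'q': array([ 1.03149672e+00,  5.28309451e-01,  1.43361785e+00, -8.05942418e-06,
        1.18139828e+00, -1.78495683e-01]), 'qd': array([ 0.00132321, -0.0028683 , -0.00343219,  0.00124553, -0.00021117,
       -0.00120306]), 'tau': array([ 1.11496251e-03, -4.42743874e+01, -1.78276759e+01, -2.70105820e-04,
        5.62327696e-03, -1.84712064e-05]), 'tcp_pos': array([0.2203461 , 0.58432231, 0.25552032]), 'tool_rot': array([ 0.12629697,  0.69584427, -0.12744611,  0.69541881]), 'force': array([0.89334022, 0.180031  , 0.12535162]), 'ft_torque': array([ 0.00036259, -0.00317104, -0.01097753]), 'finger_gap': 1.0021414382037193}
```

View pics/scene0.png

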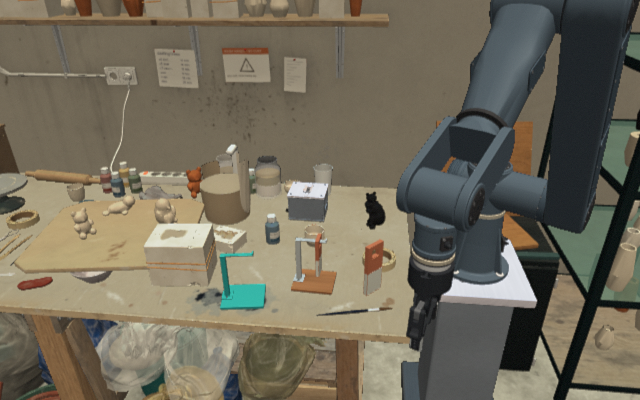

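View pics/side0.png

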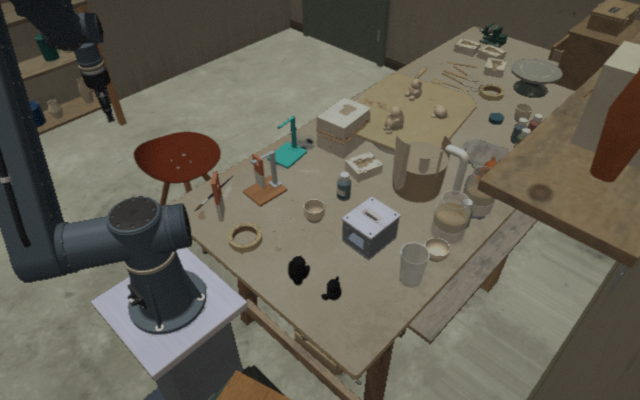

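View pics/wrist0.png

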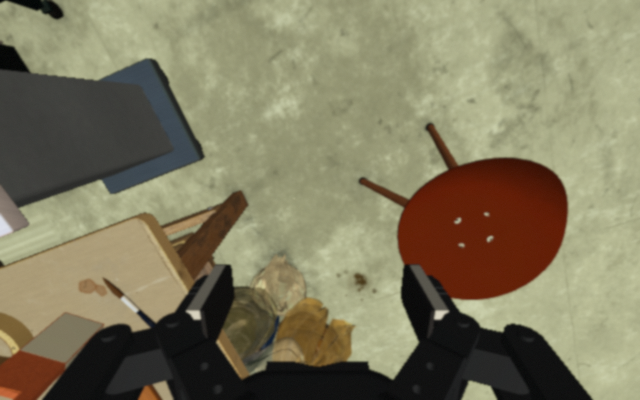

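The scene view shows the wooden stand with the tile at about (318,250), the larger tile standing alone at (373,265), the turquoise decoy at (240,285) and the reader at (308,200). The side view has the stand at (263,180) and the reader at (371,225). Next I'll measure both.

Run:
```python
from h import *
for t,(u0,u1,v0,v1) in {'scene0':(260,400,170,310),'side0':(190,410,130,270)}.items():
    s=load(t); im=s['img'][v0:v1,u0:u1,::-1]
    cv2.imwrite(f'pics/{t}_z.png',cv2.resize(im,None,fx=3.6,fy=3.6,interpolation=cv2.INTER_CUBIC))
    P=cloud(s); q=P[v0:v1,u0:u1]; print(t,np.isnan(q).mean())
    hsv=cv2.cvtColor(s['img'],cv2.COLOR_RGB2HSV)
    # table z check
    for (u,v) in ([(330,225),(318,245),(318,268),(300,290),(297,260),(308,188),(373,250)] if t=='scene0' else [(290,220),(257,165),(265,192),(273,165),(371,215),(378,213),(217,190)]):
        print((u,v),P[v,u].round(4),s['img'][v,u],hsv[v,u])
```

```text
scene0 0.0035204081632653063
(330, 225) [ 0.4651 -0.1842  0.0045] [174 163 132] [ 22  62 174]
(318, 245) [0.465  0.1689 0.1489] [121  68  47] [  9 156 121]
(318, 268) [0.4662 0.1662 0.0688] [135 111  91] [ 14  83 135]
(300, 290) [0.5155 0.1953 0.0087] [120  76  47] [ 12 155 120]
(297, 260) [0.5292 0.1496 0.0805] [128 125 116] [ 23  24 128]
(308, 188) [ 0.5562 -0.2837  0.0988] [117 111 107] [ 12  22 117]
(373, 250) [ 0.3104 -0.0124  0.0222] [110  77  53] [ 13 132 110]
side0 0.004610389610389611
(290, 220) [ 0.4427 -0.0211  0.0022] [138 133 117] [ 23  39 138]
(257, 165) [0.4594 0.1415 0.1306] [116  74  55] [  9 134 116]
(265, 192) [0.4749 0.1376 0.0047] [122  88  60] [ 14 130 122]
(273, 165) [0.522  0.138  0.0956] [78 76 70] [23 26 78]
(371, 215) [ 0.5563 -0.2573  0.104 ] [102  96  95] [  4  18 102]
(378, 213) [ 0.5747 -0.2687  0.1067] [169 171 178] [113  13 178]
(217, 190) [0.3031 0.1503 0.1187] [74 43 29] [  9 155  74]
```

```bash
python3 -m crank 2>&1 | head -5; true
```

```text
invalid input
```

View pics/scene0_z.png

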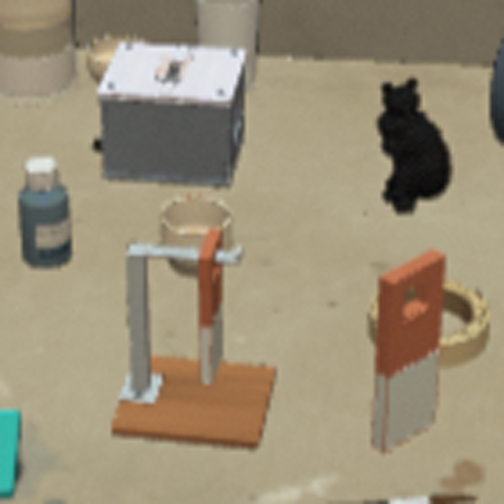

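View pics/side0_z.png

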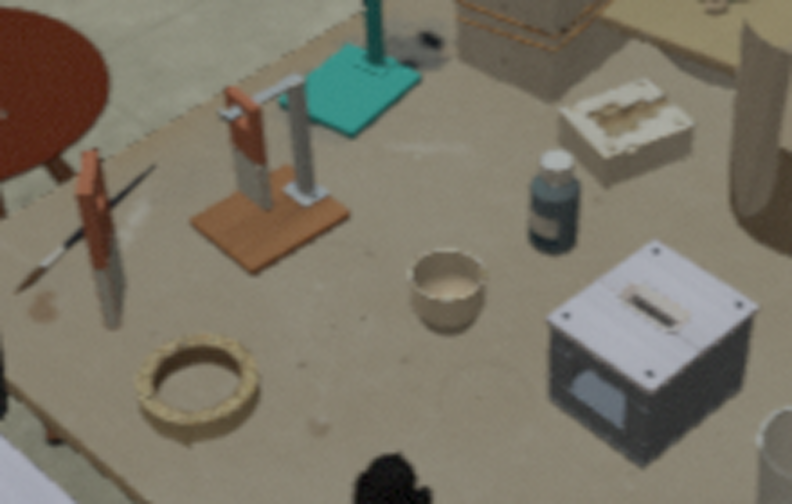

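```bash
cat > m.py <<'E'
from h import *
import sys
for t in sys.argv[1:]:
    s=load(t); P=cloud(s); hsv=cv2.cvtColor(s['img'],cv2.COLOR_RGB2HSV); H,S,V=[hsv[...,i].astype(int) for i in range(3)]
    X,Y,Z=[P[...,i] for i in range(3)]
    print(t,'table',np.nanmedian(Z[(abs(X-.45)<.03)&(abs(Y+.0)<.05)&(abs(Z)<.02)]))
    # base rectangle by colour, cast on z=.012
    roi=(X>.38)&(X<.6)&(Y>.05)&(Y<.28)
    m=(roi&(S>110)&(H<18)&(Z<.03)).astype(np.uint8); m=cv2.morphologyEx(m,cv2.MORPH_CLOSE,np.ones((9,9)))
    c=max(cv2.findContours(m,0,2)[0],key=cv2.contourArea)[:,0]
    pts=np.array([ray(s,u,v,.012)[:2] for u,v in c],np.float32)
    r=cv2.minAreaRect(pts*1000); print(' base',r)
    # steel strap
    q=P[roi&(S<60)&(Z>.135)&(Z<.2)]; print(' strap n',len(q),q.min(0),q.max(0))
    if len(q)>5:
        l=cv2.fitLine((q[:,:2]*1000).astype(np.float32),cv2.DIST_HUBER,0,.01,.01).ravel(); print('  line',l,np.degrees(np.arctan2(l[1],l[0])))
    q=P[roi&(S>110)&(H<18)&(Z>.1)&(Z<.2)]; print(' tile top',len(q),np.median(q,0),np.percentile(q,2,axis=0),np.percentile(q,98,axis=0))
    # reader plate
    roi=(X>.4)&(X<.75)&(Y<-.15)&(Y>-.45)
    m=(roi&(abs(Z-.106)<.012)).astype(np.uint8)
    n,lab,stt,cen=cv2.connectedComponentsWithStats(m); k=1+stt[1:,4].argmax(); m=(lab==k).astype(np.uint8)
    m=cv2.morphologyEx(m,cv2.MORPH_CLOSE,np.ones((9,9)))
    c=max(cv2.findContours(m,0,2)[0],key=cv2.contourArea)[:,0]
    pts=np.array([ray(s,u,v,.106)[:2] for u,v in c],np.float32); print(' plate z',np.nanmedian(Z[m>0]),cv2.minAreaRect(pts*1000))
    print('  px',stt[k])
E
python3 m.py scene0 side0
```

```text
scene0 table -6.435788047581825e-05
 base ((481.3646240234375, 151.51687622070312), (106.17390441894531, 119.23685455322266), 87.07843780517578)
 strap n 114 [0.44420536 0.12904265 0.13604535] [0.53294339 0.15902124 0.15716576]
  line [ 9.9995500e-01 -9.4879707e-03  4.9840106e+02  1.4931387e+02] -0.5436288
 tile top 131 [0.46749469 0.1667024  0.13543129] [0.46108875 0.13114515 0.10214232] [0.47413608 0.17280884 0.16275972]
 plate z 0.10595787139374835 ((552.9175415039062, -245.11146545410156), (141.11451721191406, 135.3358154296875), 87.7516098022461)
  px [287 182  42  19 610]
side0 table -0.0013815409848685345
 base ((475.1186218261719, 139.22616577148438), (100.24610900878906, 117.69869995117188), 86.76544189453125)
 strap n 84 [0.43879413 0.13314853 0.13505652] [0.53045902 0.168835   0.15766729]
  line [ 9.9613184e-01 -8.7871097e-02  4.8802966e+02  1.4292297e+02] -5.041145
 tile top 120 [0.46087778 0.13520961 0.12954452] [0.45631909 0.12231327 0.10054816] [0.46929042 0.16256048 0.16074082]
 plate z 0.10480671026998534 ((546.0208740234375, -263.0135192871094), (119.6335220336914, 141.1632843017578), 88.2865982055664)
  px [ 341  197   59   43 1330]
```

Run:
```python
from h import *
st=manip.sense(); T=R.from_quat(st['tool_rot']).as_matrix(); print(T.round(3)); s=load('wrist0'); Rm,o=cam(s); print(Rm.round(3), (T.T@(o-st['tcp_pos'])).round(4)); print((T.T@Rm).round(3))
```

```text
[[-0.001  0.353  0.936]
 [-0.001  0.936 -0.353]
 [-1.    -0.002 -0.   ]]
[[ 0.354  0.885  0.303]
 [ 0.935 -0.334 -0.117]
 [-0.002  0.325 -0.946]] [-0.1176 -0.0003 -0.0841]
[[ 0.001 -0.325  0.946]
 [ 1.    -0.001 -0.001]
 [ 0.001  0.946  0.325]]
```

```bash
python3 -m crank '[1,60,-140,45,0.1, 1,120,-280,45,0.2, 1,180,-415,45,0.309, 1,180,-415,45,0.309, 1,180,-415,45,0.309, 1,180,-415,45,0.309, 1,180,-415,45,0.309, 1,180,-415,45,0.309, 1,180,-415,45,0.309, 1,180,-415,45,0.309]' 30
python3 - <<'E'
from h import *
s=snap('wrist','w1'); print(manip.sense()['tcp_pos'],manip.sense()['qd'].round(3))
E
```

```text
t: 1.4
tcp_pos: [0.4, 0.1703, 0.3011]
tool_rot: [0.018, 0.707, -0.018, 0.707]
force: [-0.4, 1.2, -0.3]
finger_gap: 0.999
[0.39986651 0.17061627 0.30110743] [ 0.012  0.001  0.    -0.003 -0.001 -0.002]
```

View pics/w1.png

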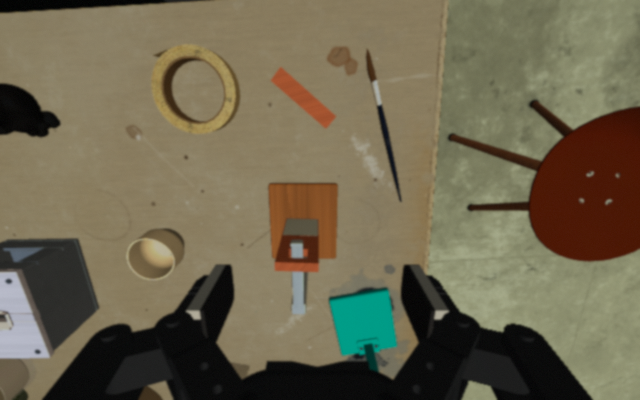

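The wrist view shows the tile's terracotta top at about (297,266), the strap running down to (299,313), the tip at (296,243) and the base from (270,183) to (337,258).

```bash
python3 m.py w1 2>&1 | head -6;python3 - <<'E'
from h import *
s=load('w1'); v0,v1,u0,u1=170,330,250,350
cv2.imwrite('pics/w1z.png',cv2.resize(s['img'][v0:v1,u0:u1,::-1],None,fx=3.7,fy=3.7,interpolation=cv2.INTER_CUBIC))
P=cloud(s); h=cv2.cvtColor(s['img'],cv2.COLOR_RGB2HSV)
for v in range(228,276,3): print(v,P[v,[280,310]].round(4).tolist(),h[v,[280,310]].tolist())
E
```

```text
w1 table -0.00039006784072312395
 base ((488.9125061035156, 144.75927734375), (100.16370391845703, 137.4415740966797), 86.99732208251953)
 strap n 711 [0.44324002 0.13527945 0.1357706 ] [0.53273574 0.15286411 0.15699997]
  line [ 9.9898779e-01 -4.4981558e-02  4.9048615e+02  1.4515013e+02] -2.5781233
 tile top 1170 [0.46387166 0.14839212 0.14982774] [0.46068157 0.12528753 0.10201467] [0.47258242 0.16762783 0.16074639]
 plate z 0.10546010106604292 ((558.617919921875, -211.2448272705078), (68.85494995117188, 155.35403442382812), 67.80789947509766)
228 [[0.488, 0.11, 0.0113], [0.4638, 0.1578, 0.0732]] [[13, 180, 140], [22, 67, 88]]
231 [[0.4926, 0.1096, 0.0119], [0.4634, 0.1581, 0.0837]] [[13, 180, 139], [23, 67, 88]]
234 [[0.4971, 0.1093, 0.0128], [0.4633, 0.1583, 0.0927]] [[13, 180, 136], [18, 79, 90]]
237 [[0.5024, 0.1087, 0.012], [0.4636, 0.1584, 0.1006]] [[13, 182, 130], [9, 187, 75]]
240 [[0.5078, 0.1081, 0.0111], [0.4635, 0.1586, 0.109]] [[12, 187, 113], [10, 210, 73]]
243 [[0.4605, 0.1254, 0.1194], [0.4639, 0.1587, 0.1161]] [[11, 197, 92], [9, 201, 76]]
246 [[0.4605, 0.1262, 0.1269], [0.4639, 0.1589, 0.1237]] [[9, 197, 83], [9, 207, 74]]
249 [[0.461, 0.1269, 0.1332], [0.4635, 0.1591, 0.1316]] [[9, 202, 77], [10, 204, 75]]
252 [[0.4611, 0.1277, 0.14], [0.4636, 0.1593, 0.1383]] [[9, 201, 76], [9, 201, 75]]
255 [[0.4612, 0.1285, 0.1463], [0.4644, 0.1593, 0.1434]] [[9, 205, 76], [9, 202, 77]]
258 [[0.4613, 0.1292, 0.1525], [0.4636, 0.1595, 0.1512]] [[10, 209, 77], [9, 208, 76]]
261 [[0.462, 0.1297, 0.1575], [0.4636, 0.1597, 0.1573]] [[9, 198, 98], [9, 198, 81]]
264 [[0.4639, 0.1298, 0.16], [0.4657, 0.1596, 0.1597]] [[9, 183, 159], [9, 184, 154]]
267 [[0.4676, 0.1295, 0.1596], [0.4688, 0.1594, 0.1602]] [[9, 181, 159], [9, 182, 161]]
270 [[0.4706, 0.1292, 0.1601], [0.4724, 0.1592, 0.1598]] [[10, 152, 156], [9, 173, 159]]
273 [[0.5727, 0.1005, -0.0014], [0.5744, 0.1495, 0.0]] [[21, 68, 142], [20, 77, 142]]
```

View pics/w1z.png

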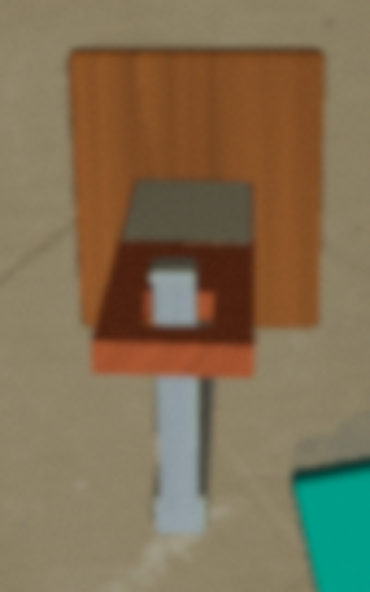

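```bash
cat > tile.py <<'E'
from h import *
import sys
# tile pose from wrist image: top face + facing side; args tag xmin xmax ymin ymax ztop
t=sys.argv[1]; x0,x1,y0,y1,zt=map(float,sys.argv[2:7]); s=load(t); P=cloud(s); hsv=cv2.cvtColor(s['img'],cv2.COLOR_RGB2HSV)
X,Y,Z=[P[...,i] for i in range(3)]
m=(X>x0)&(X<x1)&(Y>y0)&(Y<y1)&(hsv[...,1]>110)&(hsv[...,0]<18)
top=m&(abs(Z-zt)<.0025); face=m&(Z<zt-.006)&(Z>zt-.055)
print('top z',np.median(Z[top]),top.sum(), 'rect',cv2.minAreaRect((P[top][:,:2]*1000).astype(np.float32)))
c=max(cv2.findContours(top.astype(np.uint8),0,2)[0],key=cv2.contourArea)[:,0]
print('raycast rect',cv2.minAreaRect(np.array([ray(s,u,v,zt)[:2]*1000 for u,v in c],np.float32)))
q=P[face]; A=np.c_[q[:,1],q[:,2],np.ones(len(q))]
for _ in range(3):
    k=np.linalg.lstsq(A,q[:,0],rcond=None)[0]; r=abs(A@k-q[:,0]); A,q=A[r<.002],q[r<.002]
print('face x = %.4f y + %.4f z + %.4f ; yaw deg %.2f lean deg %.2f n %d'%(*k,-np.degrees(np.arctan(k[0])),np.degrees(np.arctan(k[1])),len(q)))
E
python3 tile.py w1 .44 .49 .1 .19 .16
```

```text
top z 0.1597791461491459 431 rect ((467.486328125, 145.99758911132812), (43.33436584472656, 10.782000541687012), 84.59922790527344)
raycast rect ((466.8133544921875, 146.17388916015625), (43.07123947143555, 11.363590240478516), 84.7601547241211)
face x = 0.0869 y + 0.0027 z + 0.4497 ; yaw deg -4.97 lean deg 0.15 n 560
```

```bash
python3 -m crank '[1,90,-410,0,0, 1,90,-410,0,0, 1,90,-410,0,0, 1,90,-410,0,0, 1,90,-410,0,0, 1,90,-410,0,0, 1,90,-410,0,0, 1,90,-410,0,0, 1,90,-410,0,0]' 30
python3 - <<'E'
from h import *
s=snap('wrist','w2')
E
python3 m.py w2 | tail -2
```

```text
t: 2.58
tcp_pos: [0.4905, -0.2384, 0.3007]
tool_rot: [0.018, 0.707, -0.017, 0.706]
force: [0.2, 0.0, 0.6]
finger_gap: 1.0
w2 table -0.0002418875832463918
 base ((481.75115966796875, 142.35501098632812), (108.97834777832031, 120.06689453125), 86.67770385742188)Traceback (most recent call last):
  File "m.py", line 14, in <module>
    q=P[roi&(S<60)&(Z>.135)&(Z<.2)]; print(' strap n',len(q),q.min(0),q.max(0))
                                                             ~~~~~^^^
    return umr_minimum(a, axis, None, out, keepdims, initial, where)
ValueError: zero-size array to reduction operation minimum which has no identity
```

View pics/w2.png

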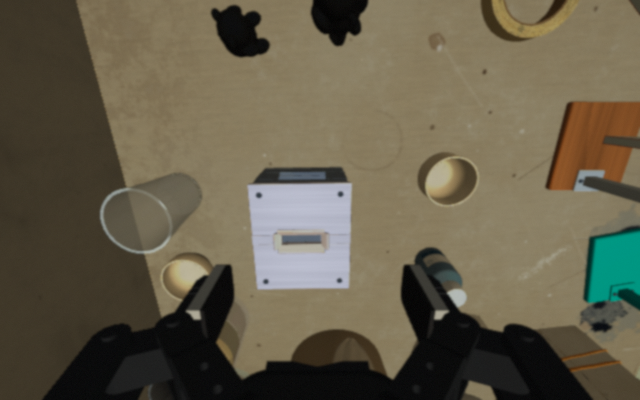

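The reader's plate spans (249,183) to (351,289), with the cream lips around the slot at about (302,241) and the window at the upper (-x) edge. The beaker at (140,215) and the bottle at (440,280) stand clear of it.

Run:
```python
from h import *
s=load('w2'); P=cloud(s); X,Y,Z=[P[...,i] for i in range(3)]; hsv=cv2.cvtColor(s['img'],cv2.COLOR_RGB2HSV).astype(int)
U=np.mgrid[:400,:640]; roi=(U[1]>235)&(U[1]<365)&(U[0]>165)&(U[0]<300)
def rect(m,h,name):
    c=max(cv2.findContours(m.astype(np.uint8),0,2)[0],key=cv2.contourArea)[:,0]
    print(name,m.sum(),cv2.minAreaRect(np.array([ray(s,u,v,h)[:2]*1000 for u,v in c],np.float32)),'Z',np.nanmedian(Z[m]))
pl=roi&(abs(Z-.108)<.008); pl=cv2.morphologyEx(pl.astype(np.uint8),cv2.MORPH_CLOSE,np.ones((15,15)))>0
rect(pl,.106,'plate')
r2=(U[1]>262)&(U[1]<342)&(U[0]>220)&(U[0]<264)
lip=r2&(Z>.1095); lipf=cv2.morphologyEx(lip.astype(np.uint8),cv2.MORPH_CLOSE,np.ones((25,25)))>0
rect(lipf,.113,'lip depth')
cr=r2&(hsv[...,0]<35)&(hsv[...,1]>25)&(hsv[...,2]>110); crf=cv2.morphologyEx(cr.astype(np.uint8),cv2.MORPH_CLOSE,np.ones((25,25)))>0
rect(crf,.110,'lip colour')
rect(r2&((Z<.085)),.098,'hole deep')
for v in range(226,260,2): print(v,(Z[v,[285,300,315]]*1000).round(1),X[v,300].round(4),hsv[v,300])
for u in range(268,336,3): print(u,(Z[242,u]*1000).round(1),Y[242,u].round(4),hsv[242,u])
cv2.imwrite('pics/w2z.png',cv2.resize(s['img'][170:300,235:365,::-1],None,fx=4.5,fy=4.5,interpolation=cv2.INTER_CUBIC))
```

```text
plate 10420 ((552.4508666992188, -259.9119567871094), (113.7507095336914, 134.99281311035156), 87.84581756591797) Z 0.10589053192183112
lip depth 1240 ((552.1123046875, -260.21624755859375), (62.509254455566406, 28.86944007873535), 87.02352142333984) Z 0.10857135793924905
lip colour 859 ((553.775634765625, -258.7644958496094), (55.80992126464844, 23.723127365112305), 83.90094757080078) Z 0.10655083794790968
hole deep 262 ((555.8644409179688, -259.720947265625), (45.435054779052734, 7.851406574249268), 87.02092742919922) Z 0.011738285220482675
226 [105.  106.2 104.8] 0.5369 [116  25 200]
228 [106.8 105.8 106.8] 0.5395 [116  19 188]
230 [111.8 112.7 112.5] 0.539 [ 25   9 175]
232 [112.3 111.7 111.2] 0.5419 [ 18  26 175]
234 [108.3 106.7 106.6] 0.5466 [ 10  26 147]
236 [11.4 10.3 11.2] 0.5932 [107  44 115]
238 [11.8 10.8 11.6] 0.5963 [104  54 113]
240 [12.1 12.5 13. ] 0.5988 [106  49 109]
242 [100.6 100.4 103.1] 0.5598 [10  8 90]
244 [104.9 106.  106.5] 0.5597 [ 19  33 146]
246 [107.3 108.1 108.2] 0.5612 [ 23  26 178]
248 [108.6 110.  110.8] 0.5629 [ 25  24 179]
250 [112.4 110.7 111.1] 
[... 193 characters left out ...]
23 202]
268 105.3 -0.2992 [115  24 193]
271 106.4 -0.2954 [115  23 188]
274 113.6 -0.2906 [ 15   6 167]
277 110.9 -0.2877 [ 35  17 178]
280 107.4 -0.2848 [ 33  18 173]
283 99.7 -0.2825 [150   5  94]
286 99.8 -0.2789 [150   3  80]
289 100.3 -0.2753 [ 0  9 87]
292 100.5 -0.2717 [ 0  6 88]
295 99.8 -0.2682 [ 0  6 89]
298 101.8 -0.2644 [15 11 91]
301 100.4 -0.261 [ 0  6 90]
304 101.1 -0.2574 [ 8 12 88]
307 100.6 -0.2539 [12 15 87]
310 101.3 -0.2503 [ 9 20 90]
313 102.4 -0.2467 [12 14 90]
316 101.2 -0.2432 [10 17 92]
319 nan nan [12 14 93]
322 107.1 -0.2361 [ 14  42 145]
325 111.1 -0.2326 [ 12  37 159]
328 112.3 -0.2292 [ 30   2 166]
331 105.7 -0.2256 [117  24 193]
334 105.9 -0.2221 [115  24 194]
```

View pics/w2z.png

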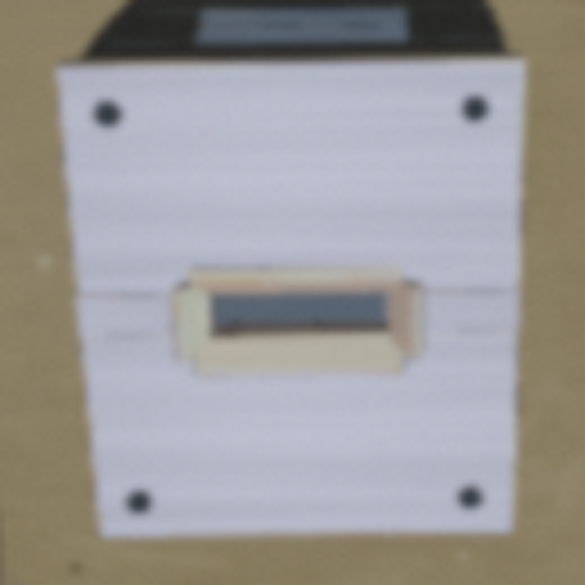

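Run:
```python
from h import *
s=load('w2'); g=[]
for a,b in [(107,114),(475,108),(138,502),(470,497)]:
    u,v=a/4.5+235-.4,b/4.5+170-.4
    w=255-cv2.cvtColor(s['img'],cv2.COLOR_RGB2GRAY)[int(v)-5:int(v)+7,int(u)-5:int(u)+7].astype(float); w=np.clip(w-120,0,None)
    yy,xx=np.mgrid[:12,:12]; u2,v2=int(u)-5+(w*xx).sum()/w.sum(),int(v)-5+(w*yy).sum()/w.sum()
    g.append(ray(s,u2,v2,.106)[:2]*1000); print((u,v),(u2,v2),g[-1])
g=np.array(g); print('centre',g.mean(0)); 
for a,b in [(0,1),(2,3),(0,2),(1,3)]:
    d=g[b]-g[a]; print(np.linalg.norm(d),np.degrees(np.arctan2(d[1],d[0])))
st=manip.sense(); T=R.from_quat(st['tool_rot']).as_matrix(); print(st['tcp_pos'],'heading',np.degrees(np.arctan2(T[1,1],T[0,1])),'tilt',T[:,0])
```

```text
(258.3777777777778, 194.93333333333334) (np.float64(258.40791896869246), np.float64(194.8977900552486)) [ 497.47467937 -303.56796974]
(340.15555555555557, 193.6) (np.float64(340.09340101522844), np.float64(193.72893401015227)) [ 500.79277326 -213.43588448]
(265.2666666666667, 281.15555555555557) (np.float64(265.3965728274174), np.float64(281.17135862913096)) [ 607.7525907  -307.74570977]
(339.0444444444445, 280.0444444444445) (np.float64(339.0095238095238), np.float64(280.1170068027211)) [ 610.97692795 -217.6188872 ]
centre [ 554.24924282 -260.5921128 ]
90.1931402058961 87.8916835001339
90.18448036115898 87.95108542107633
110.35701716724142 -2.169541079289927
110.26352731371725 -2.174118057554253
[ 0.49036685 -0.2380496   0.3009001 ] heading 87.15710439500117 tilt [-0.00133647  0.00157648 -0.99999786]
```

```bash
python3 -m crank '[1,-23.4,384.1,0,-0.038, 1,-23.4,384.1,0,-0.038, 1,-23.4,384.1,0,-0.038, 1,-23.4,384.1,0,-0.038, 1,-23.4,384.1,0,-0.038, 1,-23.4,384.1,0,-0.038, 1,-23.4,384.1,0,-0.038, 1,-23.4,384.1,-50,-0.038, 1,-23.4,384.1,-80,-0.038, 1,-23.4,384.1,-80,-0.038]' 30
python3 - <<'E'
from h import *
s=snap('wrist','w3')
st=manip.sense(); T=R.from_quat(st['tool_rot']).as_matrix(); print(st['tcp_pos'],'heading',np.degrees(np.arctan2(T[1,1],T[0,1])))
E
python3 tile.py w3 .44 .49 .1 .19 .16
```

```text
t: 3.88
tcp_pos: [0.4649, 0.1438, 0.2197]
tool_rot: [0.031, 0.708, -0.032, 0.704]
force: [0.3, -0.5, 0.6]
finger_gap: 1.004
[0.46639274 0.14378074 0.22109498] heading 84.87928557366334
top z 0.1598646706653922 1009 rect ((467.95806884765625, 146.10580444335938), (43.66387176513672, 11.076963424682617), 84.7682113647461)
raycast rect ((467.4707336425781, 146.1020050048828), (43.48384094238281, 10.966873168945312), 84.88531494140625)
face x = 0.0879 y + 0.0028 z + 0.4498 ; yaw deg -5.02 lean deg 0.16 n 899
```

View pics/w3.png

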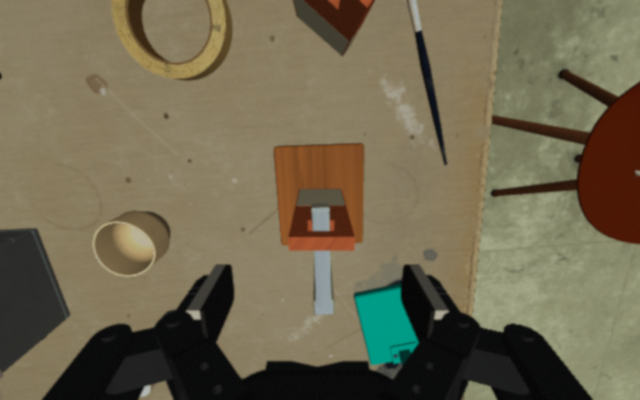

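```bash
python3 -m crank '[1,0,0,0,0,1,0,0,0,0]'
python3 - <<'E'
from h import *
st=manip.sense(); T=R.from_quat(st['tool_rot']).as_matrix(); print(st['tcp_pos'],'heading',np.degrees(np.arctan2(T[1,1],T[0,1])))
E
```

```text
t: 4.18
tcp_pos: [0.4681, 0.1438, 0.2227]
tool_rot: [0.032, 0.705, -0.032, 0.707]
force: [0.1, 0.9, 0.6]
finger_gap: 0.999
[0.46807146 0.14378688 0.22269871] heading 84.84482584480793
```

```bash
python3 -m crank '[1,-0.5,2.2,0,0, 1,-0.5,2.2,-40,0, 1,-0.5,2.2,-65,0, 1,-0.5,2.2,-78,0, 1,-0.5,2.2,-78,0, 1,-0.5,2.2,-78,0]'
python3 - <<'E'
from h import *
s=snap('wrist','w4'); snap('side','s4')
st=manip.sense(); T=R.from_quat(st['tool_rot']).as_matrix(); print(st['tcp_pos'],st['force'],'heading',np.degrees(np.arctan2(T[1,1],T[0,1])))
E
python3 tile.py w4 .44 .49 .1 .19 .16
```

```text
t: 4.92
tcp_pos: [0.4674, 0.1461, 0.1441]
tool_rot: [0.032, 0.706, -0.032, 0.707]
force: [-0.0, -0.1, 0.4]
finger_gap: 1.003
[0.46742497 0.14614112 0.14424311] [-0.90349209  0.26626651  0.59555051] heading 84.85876976781879
top z 0.1598771485886305 2400 rect ((468.52886962890625, 156.19491577148438), (64.5988540649414, 11.817837715148926), 85.04689025878906)
raycast rect ((466.6395263671875, 146.07676696777344), (43.91812515258789, 12.169295310974121), 84.79119110107422)
face x = 0.0872 y + 0.0027 z + 0.4500 ; yaw deg -4.98 lean deg 0.15 n 3074
```

View pics/w4.png

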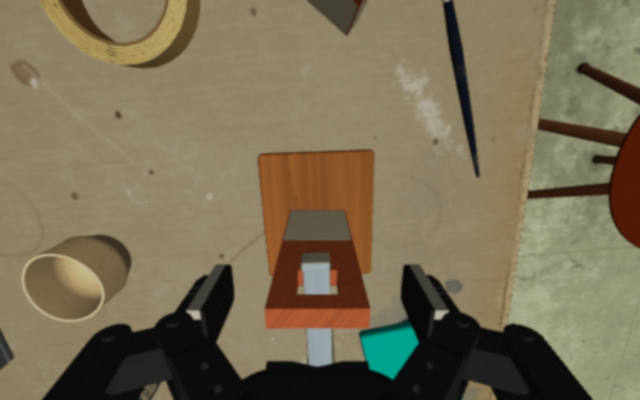

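The tile sits midway between the fingers (tile columns 266–369, fingers 232–402), so I'll close on it.

```bash
python3 -m crank '[0.6,0,0,0,0, 0.5,0,0,0,0, 0.4,0,0,0,0, 0.4,0,0,0,0, 0.4,0,0,0,0, 0.4,0,0,0,0, 0.4,0,0,0,0]' 35
python3 - <<'E'
from h import *
s=snap('wrist','w5')
st=manip.sense(); print(st['tcp_pos'],st['force'],st['finger_gap'])
E
python3 tile.py w5 .44 .49 .12 .175 .16
```

```text
t: 5.9
tcp_pos: [0.4668, 0.146, 0.1437]
tool_rot: [0.032, 0.706, -0.032, 0.707]
force: [-0.2, -1.1, 6.1]
finger_gap: 0.513
[0.46683465 0.14598372 0.14369169] [-0.5554183  -0.05041792  5.14657626] 0.5116348740653228
top z 0.15982068435065785 2490 rect ((468.30889892578125, 145.53086853027344), (45.823089599609375, 14.14258098602295), 84.89752197265625)
raycast rect ((466.9820251464844, 145.66873168945312), (44.99496078491211, 12.697696685791016), 84.8102035522461)
face x = 0.0886 y + 0.0017 z + 0.4499 ; yaw deg -5.06 lean deg 0.10 n 3165
```

View pics/w5.png

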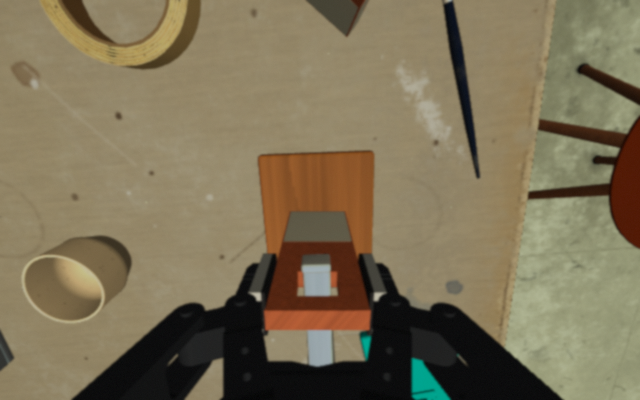

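Gripped: the gap of 0.513 matches 44 mm. Now I'll lift 11 mm.

```bash
python3 -m crank '[0.4,0,0,6,0, 0.4,0,0,11,0, 0.4,0,0,11,0, 0.4,0,0,11,0]'
python3 - <<'E'
from h import *
s=snap('wrist','w6')
st=manip.sense(); print(st['tcp_pos'],st['force'],st['finger_gap'])
E
python3 tile.py w6 .44 .49 .12 .175 .171
```

```text
t: 6.45
tcp_pos: [0.4666, 0.1461, 0.1542]
tool_rot: [0.032, 0.706, -0.032, 0.706]
force: [0.2, 0.1, -1.4]
finger_gap: 0.511
[0.46658128 0.14605562 0.15420885] [-1.03377818 -0.1287219  -1.81902666] 0.510636803179945
top z 0.17037193965530667 2412 rect ((467.9361877441406, 145.60935974121094), (45.86674880981445, 13.115922927856445), 85.15885162353516)
raycast rect ((466.63140869140625, 145.72926330566406), (44.882572174072266, 12.14423656463623), 84.80492401123047)
face x = 0.0881 y + 0.0030 z + 0.4496 ; yaw deg -5.03 lean deg 0.17 n 3132
```

Run:
```python
from h import *
snap('side','s6'); s=load('s6')
cv2.imwrite('pics/s6z.png',cv2.resize(s['img'][130:210,200:320,::-1],None,fx=6,fy=6,interpolation=cv2.INTER_CUBIC))
```

```text
(no output)
```

View pics/s6z.png

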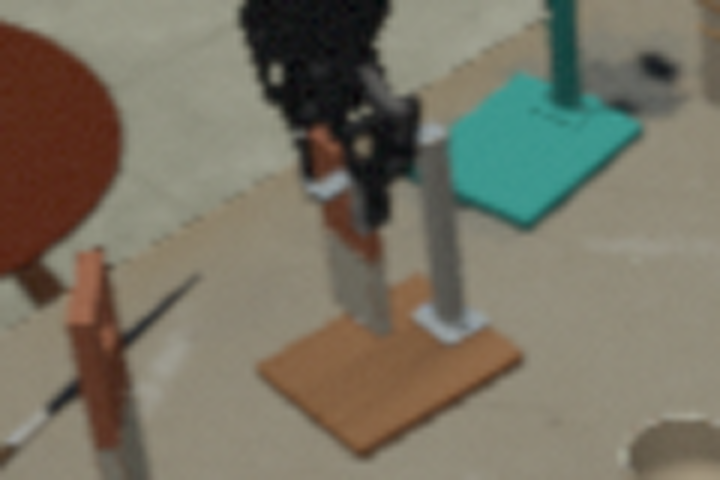

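View pics/w6.png

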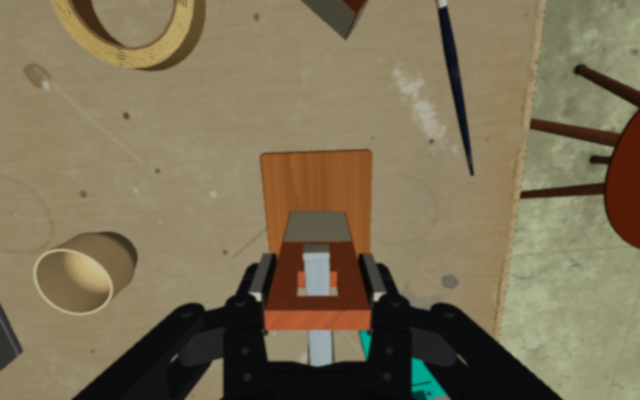

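The tile is up 10.6 mm (top at 170.4) and the strap is clear within the hole. Now I'll draw it along the stand's -x, checking the forces.

```bash
python3 -m crank '[0.4,-8,0.4,0,0, 0.4,-18,0.9,0,0, 0.4,-28,1.4,0,0, 0.4,-38,1.9,0,0, 0.4,-46,2.3,0,0, 0.4,-52,2.6,0,0, 0.4,-52,2.6,0,0]'
python3 - <<'E'
from h import *
s=snap('wrist','w7')
st=manip.sense(); print(st['tcp_pos'],st['force'],st['finger_gap'])
E
python3 tile.py w7 .39 .44 .125 .175 .171
```

```text
t: 7.42
tcp_pos: [0.4142, 0.1487, 0.1543]
tool_rot: [0.032, 0.707, -0.032, 0.706]
force: [-0.2, -0.1, -1.0]
finger_gap: 0.51
[0.41481996 0.14869095 0.15438048] [ 0.7738852  -0.42757232 -1.05365003] 0.5084702525155104
top z 0.17050110506245242 2425 rect ((415.61981201171875, 148.20236206054688), (45.91831970214844, 12.996593475341797), 85.8750991821289)
raycast rect ((414.3270263671875, 148.30369567871094), (44.95771789550781, 12.15516185760498), 84.81736755371094)
face x = 0.0876 y + 0.0028 z + 0.3971 ; yaw deg -5.01 lean deg 0.16 n 3774
```

View pics/w7.png

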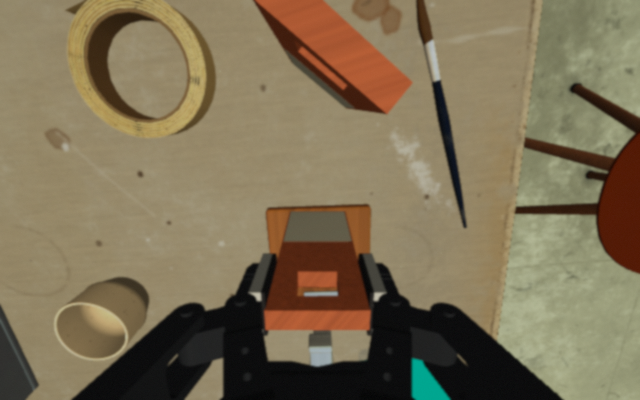

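The tile is past the tip, which now shows behind it at (320,350), and the forces are near zero. I'll lift and carry it to above the slot.

```bash
python3 -m crank '[0.4,0,0,30,0, 0.4,0,0,75,0, 0.4,0,0,120,0, 0.4,0,0,140,0, 0.4,20,-50,140,0.01, 0.4,40,-100,140,0.02, 0.4,60,-150,140,0.03, 0.4,80,-205,140,0.04, 0.4,80,-205,140,0.051]';  python3 -m crank '[0.4,20,-50,0,0, 0.4,40,-115,0,0, 0.4,58.5,-170,0,0, 0.4,58.5,-200,0,0, 0.4,58.5,-204,0,0, 0.4,58.5,-204,0,0, 0.4,58.5,-204,-20,0, 0.4,58.5,-204,-45,0, 0.4,58.5,-204,-45,0, 0.4,58.5,-204,-45,0]'
python3 - <<'E'
from h import *
s=snap('wrist','w8'); snap('side','s8'); snap('scene','c8')
st=manip.sense(); T=R.from_quat(st['tool_rot']).as_matrix(); print(st['tcp_pos'],st['force'],st['finger_gap'],'heading',np.degrees(np.arctan2(T[1,1],T[0,1])),T[:,0])
E
python3 tile.py w8 .52 .58 -.285 -.235 .265
```

```text
t: 8.6
tcp_pos: [0.497, -0.0606, 0.2944]
tool_rot: [0.015, 0.706, -0.016, 0.708]
force: [-0.5, 0.7, -1.3]
finger_gap: 0.509
t: 9.85
tcp_pos: [0.5537, -0.2594, 0.2503]
tool_rot: [0.013, 0.707, -0.013, 0.707]
force: [0.5, -0.6, -0.6]
finger_gap: 0.51
[ 0.55382753 -0.26029817  0.25065751] [ 0.05177922  0.25285924 -1.01411468] 0.5096928911637199 heading 87.80867551381488 [ 0.00197657 -0.00133456 -0.99999716]
top z 0.2662566902093919 2714 rect ((555.9293823242188, -259.8283996582031), (46.1057014465332, 16.501911163330078), 86.70600891113281)
raycast rect ((553.9337768554688, -259.77850341796875), (45.82429504394531, 15.886215209960938), 87.12833404541016)
face x = 0.0349 y + 0.0020 z + 0.5586 ; yaw deg -2.00 lean deg 0.12 n 3606
```

View pics/w8.png

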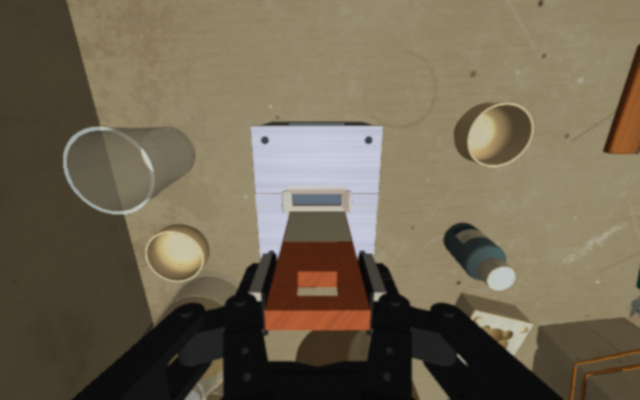

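View pics/s8.png

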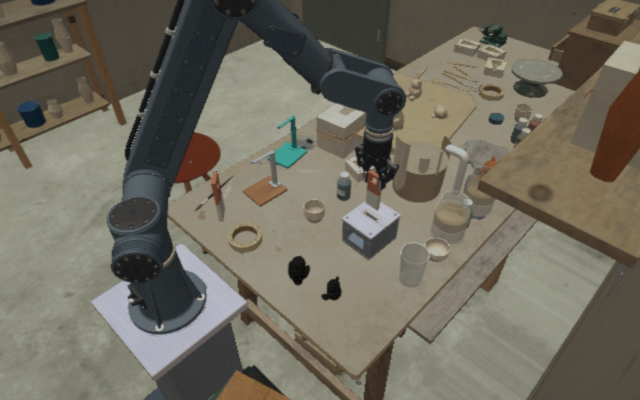

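Run:
```python
from h import *
for t in ['w2','w8']:
    s=load(t); P=cloud(s); X,Y,Z=[P[...,i] for i in range(3)]
    b=(abs(X-.5535)<.03)&(abs(Y+.26)<.06)
    # lips: front strip  (x<.548) and side strips
    f=b&(Z>.1105)&(Z<.1145)&(X<.548)&(abs(Y+.26)<.02)
    print(t,'front lip top x',np.percentile(X[f],[2,50,98]).round(4),f.sum())
    for sg in (-1,1):
        m=b&(Z>.1105)&(Z<.1145)&(sg*(Y+.26)>.022)&(X<.556)
        print(' side',sg,np.percentile(Y[m],[2,50,98]).round(4),X[m].mean().round(4),m.sum())
    if t=='w8':
        for z0,z1 in [(.15,.165),(.165,.18),(.18,.2),(.2,.22)]:
            m=b&(Z>z0)&(Z<z1); v=np.nonzero(m)[0]
            L=[];Rr=[];xs=[]
            for r in np.unique(v):
                y=Y[r][m[r]]; L.append(y.min());Rr.append(y.max());xs.append(np.median(X[r][m[r]]))
            print('tile',z0,np.median(L).round(4),np.median(Rr).round(4),np.median(xs).round(4))
        m=b&(Z>.13)&(Z<.26); print('bottom z',np.percentile(Z[m],[0.1,.5,1]))
cv2.imwrite('pics/w8z.png',cv2.resize(s['img'][115:265,235:395,::-1],None,fx=4,fy=4,interpolation=cv2.INTER_CUBIC))
```

```text
w2 front lip top x [0.5384 0.5402 0.5432] 115
 side -1 [-0.2913 -0.2888 -0.2827] 0.5464 51
 side 1 [-0.2376 -0.2312 -0.2288] 0.5469 50
w8 front lip top x [0.5386 0.5405 0.5436] 198
 side -1 [-0.2916 -0.2888 -0.2826] 0.5471 96
 side 1 [-0.2378 -0.2314 -0.2287] 0.5475 82
tile 0.15 -0.2808 -0.2376 0.5497
tile 0.165 -0.2808 -0.2377 0.5497
tile 0.18 -0.2809 -0.2377 0.5497
tile 0.2 -0.281 -0.2376 0.55
bottom z [0.14728023 0.14853884 0.1504517 ]
```

View pics/w8z.png

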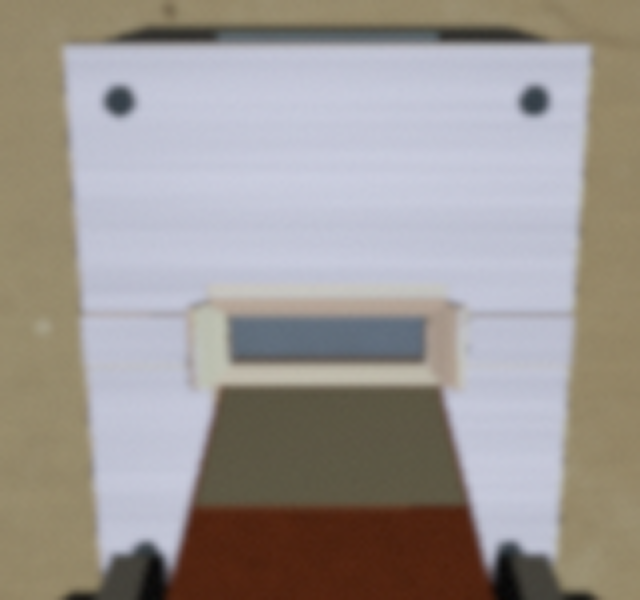

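Tile against slot: the tile centre is (554.5, -259.3) and the slot (553.4, -260.2). I'll shift by (-1, -0.9) and lower gently in stages.

```bash
python3 -m crank '[0.4,-1,-0.9,-10,0, 0.4,-1,-0.9,-20,0, 0.4,-1,-0.9,-30,0, 0.4,-1,-0.9,-34,0, 0.4,-1,-0.9,-38,0, 0.4,-1,-0.9,-38,0]'
python3 - <<'E'
from h import *
s=snap('wrist','w9')
st=manip.sense(); print(st['tcp_pos'],st['force'],st['ft_torque'])
cv2.imwrite('pics/w9z.png',cv2.resize(s['img'][145:295,235:395,::-1],None,fx=4,fy=4,interpolation=cv2.INTER_CUBIC))
E
```

```text
t: 10.75
tcp_pos: [0.5521, -0.2612, 0.211]
tool_rot: [0.014, 0.707, -0.014, 0.707]
force: [0.5, 0.2, -0.9]
finger_gap: 0.511
[ 0.5522669  -0.26131851  0.21132006] [ 0.47953497 -1.22959292 -0.08590692] [ 0.00539825 -0.01398287  0.06542891]
```

View pics/w9z.png

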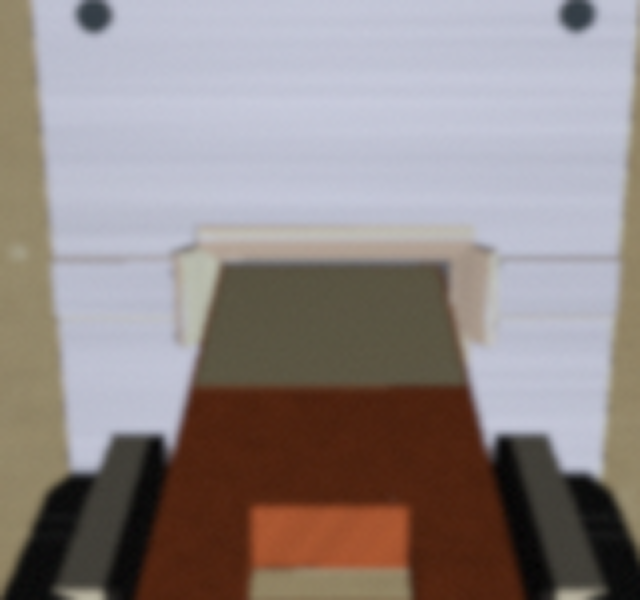

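The lower edge is at the slot mouth with no contact: the left side gap is about 0 mm, the right about 1 mm, and a dark front gap is visible. I'll nudge +0.6 mm in y and go on.

```bash
python3 -m crank '[0.4,0,0.6,0,0, 0.4,0,0.6,-4,0, 0.4,0,0.6,-8,0, 0.4,0,0.6,-12,0, 0.4,0,0.6,-12,0]'
python3 - <<'E'
from h import *
s=snap('wrist','w10')
st=manip.sense(); print(st['tcp_pos'],st['force'],st['ft_torque'])
cv2.imwrite('pics/w10z.png',cv2.resize(s['img'][145:295,235:395,::-1],None,fx=4,fy=4,interpolation=cv2.INTER_CUBIC))
E
```

```text
t: 11.42
tcp_pos: [0.552, -0.2605, 0.1988]
tool_rot: [0.014, 0.707, -0.014, 0.707]
force: [0.4, -0.6, -0.8]
finger_gap: 0.51
[ 0.55211044 -0.2606047   0.199011  ] [ 0.37571694  0.6027286  -1.27424471] [ 0.00852045  0.0028496  -0.00804547]
```

View pics/w10z.png

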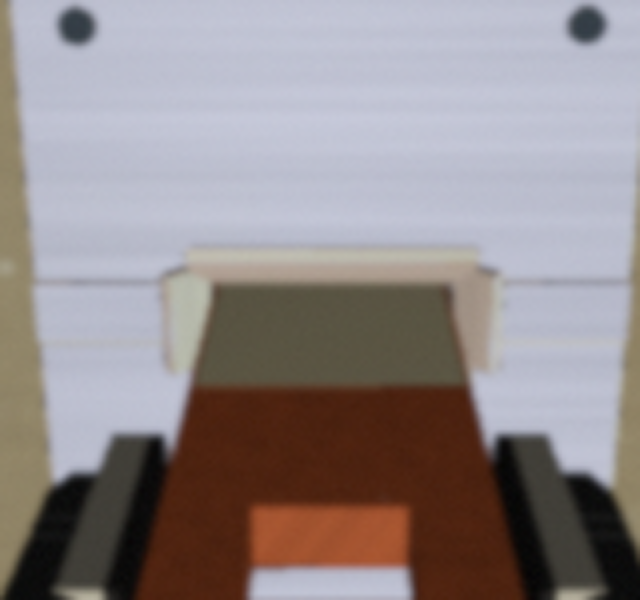

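```bash
python3 -m crank '[0.4,0.5,0.1,-3,0, 0.4,0.5,0.1,-8,0, 0.4,0.5,0.1,-14,0, 0.4,0.5,0.1,-18,0, 0.4,0.5,0.1,-18,0]'
python3 - <<'E'
from h import *
s=snap('wrist','w11')
st=manip.sense(); print(st['tcp_pos'],st['force'],st['ft_torque'])
cv2.imwrite('pics/w11z.png',cv2.resize(s['img'][165:315,235:395,::-1],None,fx=4,fy=4,interpolation=cv2.INTER_CUBIC))
E
python3 tile.py w11 .52 .58 -.285 -.235 .1965
```

```text
t: 12.1
tcp_pos: [0.5524, -0.2604, 0.1807]
tool_rot: [0.014, 0.707, -0.013, 0.707]
force: [-0.3, -0.3, 0.1]
finger_gap: 0.511
[ 0.55263766 -0.26052896  0.1810723 ] [ 0.20765131  0.06854235 -0.91997805] [0.00340559 0.03584532 0.00227809]
top z 0.19673451805400988 2608 rect ((554.2305908203125, -260.7462158203125), (46.03879928588867, 13.547548294067383), 87.221923828125)
raycast rect ((552.797119140625, -260.72283935546875), (45.32012176513672, 13.241073608398438), 87.68924713134766)
face x = 0.0375 y + 0.0030 z + 0.5580 ; yaw deg -2.15 lean deg 0.17 n 3631
```

View pics/w11z.png

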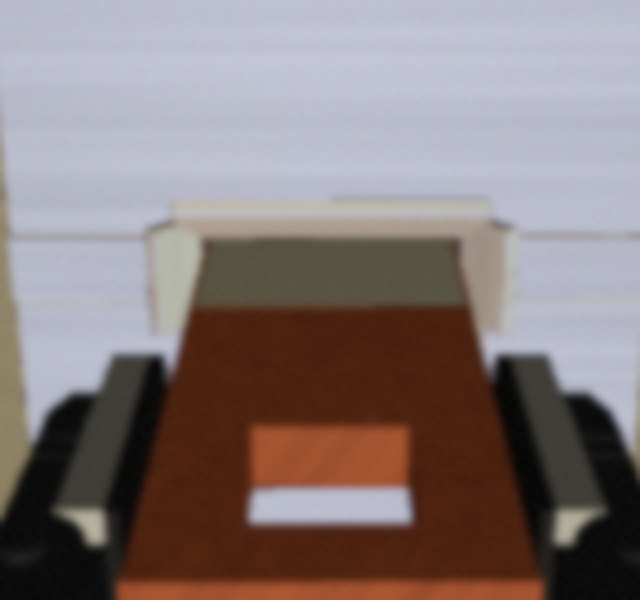

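It slides freely in the slot: yaw -2.15° against the reader's -2.1°, forces under 1 N, top at 196.7 so the lower edge is at 76.7. It needs about 20.6 mm more.

```bash
python3 -m crank '[0.4,0,0,-6,0, 0.4,0,0,-12,0, 0.4,0,0,-17,0, 0.4,0,0,-20.6,0, 0.4,0,0,-20.6,0, 0.4,0,0,-20.6,0, 0.4,0,0,-20.6,0]'
python3 - <<'E'
from h import *
s=snap('wrist','w12'); snap('side','s12'); snap('scene','c12')
for _ in range(3):
    st=manip.sense(); print(st['tcp_pos'],st['force'],st['ft_torque'],st['finger_gap'])
cv2.imwrite('pics/w12z.png',cv2.resize(s['img'][165:315,235:395,::-1],None,fx=4,fy=4,interpolation=cv2.INTER_CUBIC))
cv2.imwrite('pics/s12z.png',cv2.resize(load('s12')['img'][150:290,300:460,::-1],None,fx=4,fy=4,interpolation=cv2.INTER_CUBIC))
E
python3 tile.py w12 .52 .58 -.285 -.235 .176
```

```text
t: 13.02
tcp_pos: [0.5528, -0.2606, 0.1609]
tool_rot: [0.014, 0.707, -0.014, 0.707]
force: [0.6, -0.1, 0.1]
finger_gap: 0.511
[ 0.55276081 -0.26059058  0.16091033] [ 0.93929953 -0.28516973 -1.12124657] [0.0051178  0.02801968 0.01219425] 0.5079793179045092
[ 0.55276081 -0.26059058  0.16091033] [ 0.93929953 -0.28516973 -1.12124657] [0.0051178  0.02801968 0.01219425] 0.5079793179045092
[ 0.55276081 -0.26059058  0.16091033] [ 0.93929953 -0.28516973 -1.12124657] [0.0051178  0.02801968 0.01219425] 0.5079793179045092
top z 0.17696579960781755 2703 rect ((555.2684326171875, -261.0583190917969), (45.91791915893555, 15.81592082977295), 86.0936279296875)
raycast rect ((553.2982177734375, -260.9574279785156), (45.58161926269531, 14.340598106384277), 87.73824310302734)
face x = 0.0369 y + 0.0023 z + 0.5584 ; yaw deg -2.11 lean deg 0.13 n 3592
```

View pics/w12z.png

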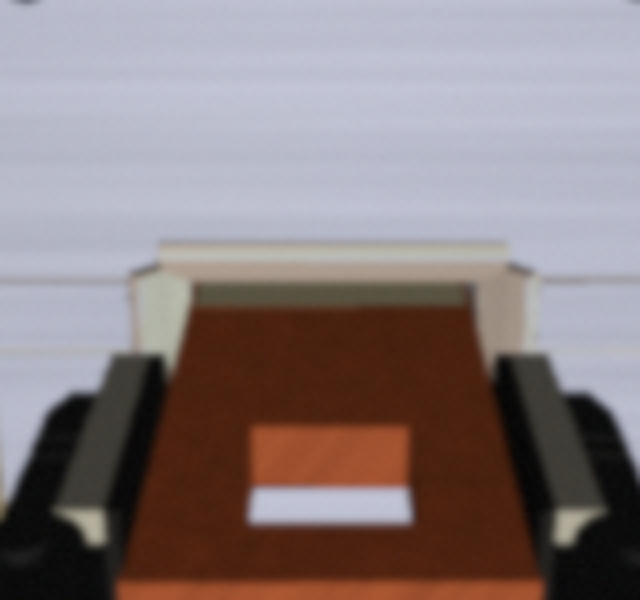

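View pics/s12z.png

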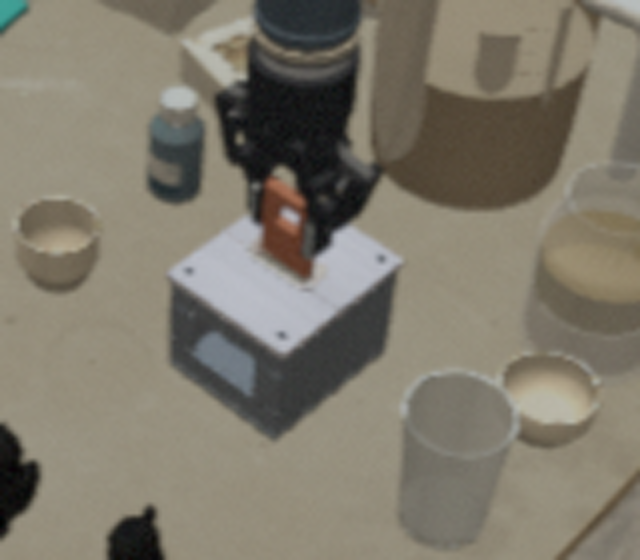

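```bash
python3 -m crank '[0.4,0,0.3,-0.6,0, 0.4,0,0.3,-0.6,0, 0.4,0,0.3,-0.6,0, 0.4,0,0.3,-0.6,0]'
python3 - <<'E'
from h import *
st=manip.sense(); print(st['t'],st['tcp_pos'],st['force'],st['ft_torque'],st['finger_gap'],abs(st['qd']).max())
s=snap('wrist','w13')
E
python3 tile.py w13 .52 .58 -.285 -.235 .176
```

```text
t: 13.68
tcp_pos: [0.5527, -0.2603, 0.1601]
tool_rot: [0.014, 0.707, -0.014, 0.707]
force: [-0.2, 0.7, -1.5]
finger_gap: 0.511
13.675 [ 0.5527132  -0.26025685  0.16011145] [-0.16331429  0.7232368  -1.46829548] [ 0.01244219  0.00013979 -0.00675513] 0.5111648699452629 0.0009903909649058187
top z 0.17616759009654503 2565 rect ((554.5360107421875, -260.6663513183594), (46.1638069152832, 13.525104522705078), 87.23789978027344)
raycast rect ((552.9630126953125, -260.59381103515625), (45.26810836791992, 13.236231803894043), 87.72314453125)
face x = 0.0364 y + 0.0026 z + 0.5581 ; yaw deg -2.09 lean deg 0.15 n 3682
```

The lower edge is at 56.2 mm, lean 0.15°, and the force equals the tile's weight (about 1 N), so I'm handing in.

```bash
python3 -c "
from station import workorder; print(workorder.sign_off())"
```

```text
the job is handed in; nothing more can be done
None
```

The smaller tile is off its hook and held through the reader's slot, and I handed the job in at about 13.7 s of the 53 s. I gripped it by its side edges at 35 N, raised it 10.6 mm, drew it 52 mm past the hook tip, carried it over and lowered it into the slot in stages.

**Last checks before hand-in:**
- **Height:** the lower edge was at about 56.2 mm, against 56 mm for the window middle.
- **Alignment:** the tile was turned -2.1°, the same as the reader, and leaned about 0.15°.
- **Free hang:** the force was only the tile's weight (about 1.5 N or less, within noise) with almost no moment, so it was not wedged.
- **Grip:** the finger opening of 0.511 was unchanged since the grasp.
- **Bystanders:** the pots, bottle and beaker looked unmoved in the last side view; I did not measure them.

**Disagreements:**
- The slot's x position differed by about 2 mm between methods: the plate and lips gave 552–552.5 mm and the screws 554.2 mm. I took 553 mm and corrected by eye at the mouth.
- The first depth estimates of the stand from the two fixed cameras differed by about 12 mm, so I used the wrist camera instead.

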